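# Unlatch and open the sloping door of a cheese display case

## Robot

A 6-joint arm with a two-finger parallel gripper is mounted at the origin on the work surface. World frame = base frame: x ahead of the robot, y to its left, z up, the work surface at z = 0. Lengths are in m, angles in rad, forces in N, time in s.
With the tool pointing down it reaches from about 0.275 to 0.725 m from the base axis. Payload 15.9 kg.
Tool frame: the origin (TCP) lies on the mounting face of the last link; the fingertips stand env.tip_reach ahead of it and the grasp point (between the pads) lies 155 mm ahead of it (env.tip_reach is the distance from the TCP to the fingertips, in m); z points along the fingers, y is the direction in which the jaws open and shut (so a half turn about z gives the same grasp; the last joint's range is limited). The gripper opens to 85 mm and grips with 20 to 120 N. Pads are 22 mm wide; open, the fingers measure 114 mm over their backs; the gripper's body (76 mm by 85 mm) begins 54 mm behind the grasp point. The pads swing forward as they close: fully open they stand 13 mm farther back than shut.
Start: joints at [1.221, 0.213, -0.034, 1.323, 0, 1.571], TCP at [0.171, 0.47, 0.405] pointing down, gripper open.
Joint ranges: [-2.98, 2.98], [-0.74, 1.72], [-1.14, 1.35], [-2.1, 2.04], [-1.57, 1.44], [-3.14, 3.14]. Speed limits (rad/s): [1.89, 1.89, 2.39, 2.57, 3.14, 3.14].

## Interface

Orientations are given as a unit quaternion [w, x, y, z].
In Python, from rig import env gives the robot as it stands. The module is installed in compiled form; this text tells all that it offers.
- The arm moves only by the tool play_rows, never from a script. Its argument "series" is a list of rows, each an object of numbers: "dx", "dy", "dz": the shift along the world's x, y, z in m; "turn": the turn about the world's z in degrees. In form: [{"dx": .., "dy": .., "dz": .., "turn": ..}, ...]. A call has exactly 8 rows; each row is the pose to reach, as a shift and turn from the pose commanded when the call began; what a row does not reach only later rows make up. A row lasts 1/8 s, in which the tool goes at most 62.5 mm and 10.7 degrees, less where a joint would pass 70% of its speed; a pose out of reach is approached as far as the arm can. A call with a gripper value outside its range is refused whole. "fingers" is the closure, from 0 (fully open) to 1 (shut), set as the call begins (left out, the last holds). The fingers move at their own pace and stop on an object; the grip force is fixed at half the most. Time passes only in rows, so rows that repeat a pose let the fingers close, or fill a call up. It gives the time, the measured TCP pose, the force and the opening at its end, in the units of the state.
- env.read_state(): the state, without advancing time (a new reading comes with each control period).
- env.read_camera(name): name is "scene" or "top"; returns a dict with "img" (420x560x3 uint8, red, green, blue), "camera_matrix" (3x3 intrinsics, pixels), "R" (3x3) and "t" (3): a world point X has camera coordinates R X + t. Camera axes: x right, y down, z forward; pixel columns grow to the right and rows downward; lengths in m; the calibration is good to about 2 mm. A picture is of the moment at which its call begins. There is no depth.
- env.hand_in(): hands the job in, once; it reports no verdict.
The state is a dict: "time": time; "qpos": joint angles; "joint_velocities": joint speeds; "joint_efforts": joint torques, N m; "eef_pos": TCP position; "ee_rot": TCP orientation; "force": force on the tool from outside, world axes, zero at the start; "torque": the same for the moment, N m; "opening": finger opening in m.
Only numpy, scipy, OpenCV 4.12 (cv2) and the standard library are available. Lean on these libraries where they do the work, as an engineer would, in place of code of your own. Each camera call takes 0.05 s, during which the arm holds its last target.

## Task

Open the cheese display case for restocking: turn the black quarter-turn latch knob on its sloping door as far as it goes, in the direction in which it lets go (it turns a full quarter only one way, which you must find by feel), while the door stays closed. Then swing the door up fully to its stop and leave it standing open with the knob left turned and out of your grip; leave the goods around and on the case where they are.

Things in the scene. Friction and masses are not known exactly. Their poses are not given: they have to be found in the camera images.
- latch_grip (a point): grip point of the black latch knob, a bar 70 mm long, 18 wide, 38 tall on a round foot (42 mm wide, 6 high) on the sloping door. The point is on the turning axis, 30 mm off the door's face, 14 mm below the bar's top. Axes turn with knob and door: z out of the door along the turning axis (door closed: 35 degrees from vertical, leaning to the case's front), y along the bar, x across it
- latch (a joint): knob angle, rad: 0 locked (bar level, across the slope), + = counterclockwise seen from outside; starts within 0.12 of 0. One way it frees the door beyond about 0.95 and ends at a stop at 1.57 (or -1.57); the other way a hidden stop blocks it about 0.35 from 0. Which way is free varies and cannot be seen. Friction 0.12 N m; stays where left
- door_hinge (a point): middle of the door's hinge line, at its upper far edge, 210 mm above the table. Axes move with the door: y along the hinge line, x along the door away from its lower edge (up the slope), z out of the door. Door 360 mm wide, 260 mm from hinge to lower edge: grey lower rail, clear pane. latch_grip lies at x -210, y 0, z 42 mm in this frame; the door's outer face at z 12 mm
- door (a joint): opening angle, rad, about the hinge line: 0 closed (sloping 35 degrees), grows as the lower edge swings up; stop at 1.0 (57 degrees, lower edge then higher than the hinge). Latched, it gives at most 0.03. Stiff hinge (0.85 N m friction): stays where left; lifting by the knob takes 4 to 9 N. Door mass 0.3 to 0.55 kg
- case: the fixed white display case, 330 mm deep, 360 mm wide, 210 mm high at the back; origin at the centre of its underside, x points to its back, z up. Its low front (about 60 mm high) faces the robot. Behind the hinge is a flat deck 100 mm deep.
- block_center (a point): centre of a loose wrapped cheese block, 120 x 80 x 55 mm, standing on the table at the left side of the case; leave alone
- round_center (a point): centre of a loose round cheese, 84 mm in diameter and 45 mm high, on the deck behind the hinge; leave alone
- tub_center (a point): centre of a loose closed white tub, 110 mm in diameter and 84 mm high, on the table at the right side of the case; leave alone

How it is judged:
By the outcome, as a careful person would: the job done as asked, in the order asked, and still so for the second after the job is handed in, with the robot touching nothing.
It also fails if it takes over 64 s, if anything falls off the work surface, if the arm or the gripper's body presses on something with over 40 N, if the wrist force passes 120 N, or if a joint passes its speed limit or range.

## Working session

There is one attempt and no reset: what is moved stays moved. The work goes in short steps, Python scripts to look and compute and a tool call to move; the robot and the scene stay as the last step left them, time stands still between calls to the robot, and variables do not carry over. Pictures are saved under pics/ and viewed, and the job is handed in when it is done.

Besides the shell and the picture viewer there is one more tool, called after ">>>" in YAML: its name, and indented under it one key for each argument. play_rows: Moves the arm, as the interface text tells. Its arguments: {"type":"object","properties":{"series":{"type":"array"},"fingers":{"type":"number"}},"required":["series"]}

```bash
mkdir -p pics
python3 - <<'E'
from rig import env
import cv2, numpy as np
print(env.tip_reach); s=env.read_state(); print(s)
for n in ("scene","top"):
    c=env.read_camera(n); cv2.imwrite(f"pics/{n}0.png",c["img"][:,:,::-1]); print(n,c["camera_matrix"],c["R"],c["t"])
E
```

```text
0.1734
{'time': 0.0, 'qpos': array([ 1.22100964e+00,  2.13340546e-01, -3.50587665e-02,  1.32348822e+00,
        3.16685968e-05,  1.57080821e+00]), 'joint_velocities': array([ 0.00133524,  0.00068354, -0.00012304,  0.00144619, -0.00020357,
        0.00039951]), 'joint_efforts': array([ 2.94176949e-03, -6.86169362e+01,  4.87123775e+01,  1.76852831e-02,
        3.34219822e-04,  1.79035862e-05]), 'eef_pos': array([0.17129424, 0.46958675, 0.40422399]), 'ee_rot': array([-1.10526297e-04,  1.74008942e-01,  9.84743921e-01, -5.34525932e-04]), 'force': array([-0.0137932 ,  0.2268423 , -0.27386765]), 'torque': array([-0.02260229, -0.02932798, -0.01392161]), 'opening': 0.08555693432120058}
scene [[505.74555419   0.         283.36551943]
 [  0.         505.74555419 212.62868226]
 [  0.           0.           1.        ]] [[ 0.10506906  0.99441423 -0.01004109]
 [ 0.69986846 -0.08111327 -0.70965117]
 [-0.70650169  0.06753493 -0.70448165]] [-0.10921008 -0.31853673  1.69571915]
top [[492.95570454   0.         278.7547215 ]
 [  0.         492.95570454 214.75143015]
 [  0.           0.           1.        ]] [[ 0.01615638 -0.99982373 -0.00956438]
 [-0.98784035 -0.01448195 -0.15479574]
 [ 0.15462995  0.01194902 -0.9879002 ]] [0.06619073 0.65585212 1.15692849]
```

View pics/scene0.png

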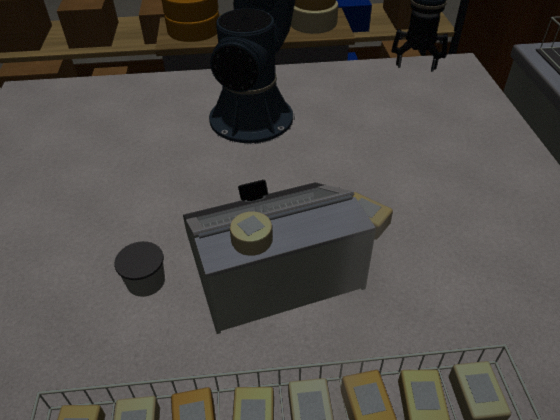

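View pics/top0.png

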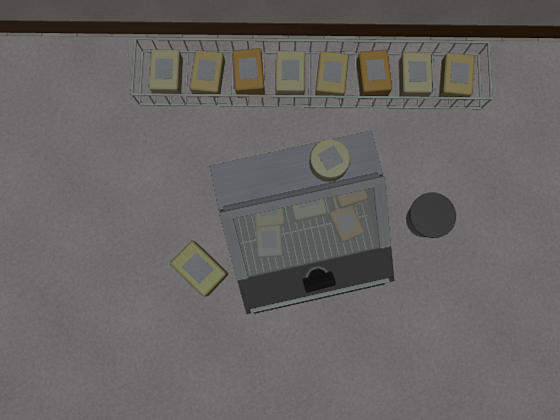

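Run:
```python
import cv2, numpy as np
def crop(n,o,x,y,w,h,k,g=0.6):
    i=cv2.imread(f"pics/{n}.png")[y:y+h,x:x+w]
    i=cv2.resize(i,None,fx=k,fy=k,interpolation=cv2.INTER_CUBIC)
    i=(255*(i/255.)**g).astype('uint8')
    for a in range((x+19)//20*20,x+w,20): cv2.line(i,((a-x)*k,0),((a-x)*k,6),(0,0,255),1); cv2.putText(i,str(a),((a-x)*k,16),0,.35,(0,0,255))
    for a in range((y+19)//20*20,y+h,20): cv2.line(i,(0,(a-y)*k),(6,(a-y)*k),(0,0,255),1); cv2.putText(i,str(a),(8,(a-y)*k+4),0,.35,(0,0,255))
    cv2.imwrite(f"pics/{o}.png",i)
crop("top0","t0a",200,120,200,200,3)
crop("top0","t0k",285,255,70,50,10,.4)
crop("scene0","s0k",180,170,100,75,8,.4)
```

```text
(no output)
```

View pics/t0a.png

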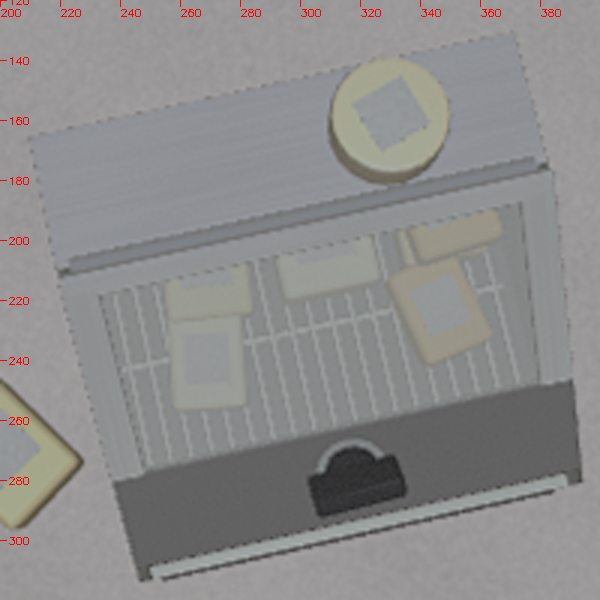

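View pics/t0k.png

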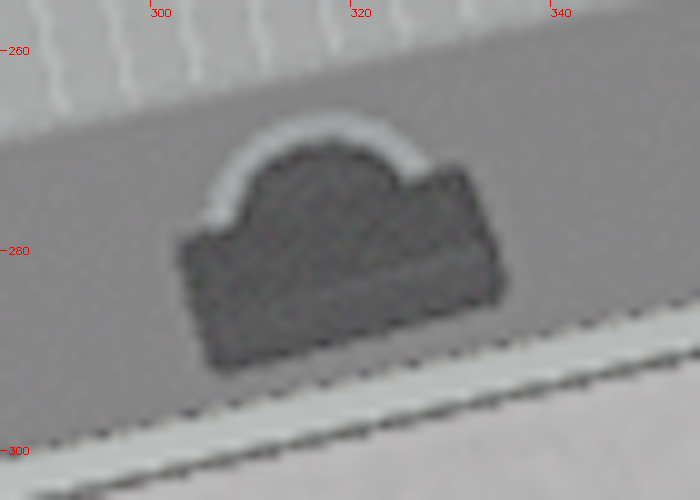

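View pics/s0k.png

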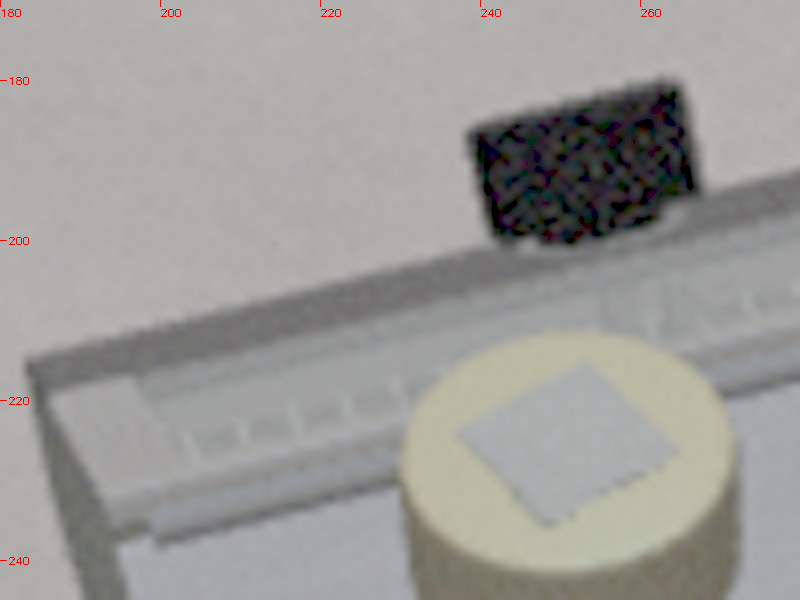

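```bash
cat > h.py <<'E'
import numpy as np, cv2
from scipy.spatial.transform import Rotation as Ro
S=np.radians(35)
def door_T(x,y,yaw,dz=0,door=0):
    Rc=Ro.from_euler('z',yaw)
    h=np.array([x,y,dz])+Rc.apply([.065,0,.21])
    # door frame: x upslope
    R=Rc*Ro.from_euler('y',-(S-door))
    return h,R
def case_pt(p,x,y,yaw,dz=0): return np.array([x,y,dz])+Ro.from_euler('z',yaw).apply(p)
def knob_pt(p,x,y,yaw,k,dz=0,door=0):  # p rel to grip frame (y along bar)
    h,R=door_T(x,y,yaw,dz,door)
    return h+R.apply(np.array([-.21,0,.042])+Ro.from_euler('z',k).apply(p))
def proj(c,P):
    q=c["R"]@P+c["t"]; q=c["camera_matrix"]@q; return q[:2]/q[2]
E
cat > fit.py <<'E'
from h import *
from rig import env
from scipy.optimize import least_squares
top=env.read_camera("top"); sc=env.read_camera("scene")
t=.014
obs=[(top,'c',[.165,.18,.21],(209.5,165.5)),(top,'c',[.165,-.18,.21],(372,130.5)),
(top,'d',[-.26,.18,.012],(246.5,313)),(top,'d',[-.26,-.18,.012],(393.5,280)),
(top,'k',[-.009,.035,t],(306.5,292)),(top,'k',[-.009,-.035,t],(335,285)),
(top,'k',[.009,.035,-.024],(303,279)),(top,'k',[.009,-.035,-.024],(331.5,271.5)),
(sc,'k',[-.009,-.035,t],(238.8,186)),(sc,'k',[-.009,.035,t],(264.5,180)),
(sc,'c',[.165,.18,.21],(378,230)),(sc,'c',[.165,-.18,.21],(203,268))]
def P(o,v):
    x,y,w,k,dz=v
    if o[1]=='c': return case_pt(o[2],x,y,w,dz)
    if o[1]=='d':
        h,R=door_T(x,y,w,dz); return h+R.apply(o[2])
    return knob_pt(o[2],x,y,w,k,dz)
f=lambda v: np.concatenate([proj(o[0],P(o,v))-o[3] for o in obs])
r=least_squares(f,[.5,0,.2,0,0],loss='soft_l1')
print(r.x,np.round(f(r.x).reshape(-1,2),1))
g=knob_pt([0,0,0],*r.x[:3],r.x[3],r.x[4]); print("grip",g)
from scipy.optimize import least_squares as L
E
python3 fit.py
```

```text
[ 0.61603247  0.01189042  0.22592345  0.03624003 -0.00352912] [[ 1.  -0. ]
 [ 0.   1.2]
 [-1.9 -3.1]
 [ 0.2 -2.3]
 [-1.   1.9]
 [ 0.8  1.4]
 [-1.6 -0.8]
 [-0.5 -0.7]
 [-1.4 -0.3]
 [-0.6 -0.5]
 [-3.1 -1.8]
 [ 1.   6. ]]
grip [ 0.48825219 -0.01747954  0.12042421]
```

Run:
```python
import cv2
i=cv2.imread("pics/scene0.png")[190:335,180:400]
i=cv2.resize(i,None,fx=3.6,fy=3.6,interpolation=cv2.INTER_CUBIC)
cv2.imwrite("pics/s0c.png",(255*(i/255.)**.5).astype('uint8'))
```

```text
(no output)
```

View pics/s0c.png

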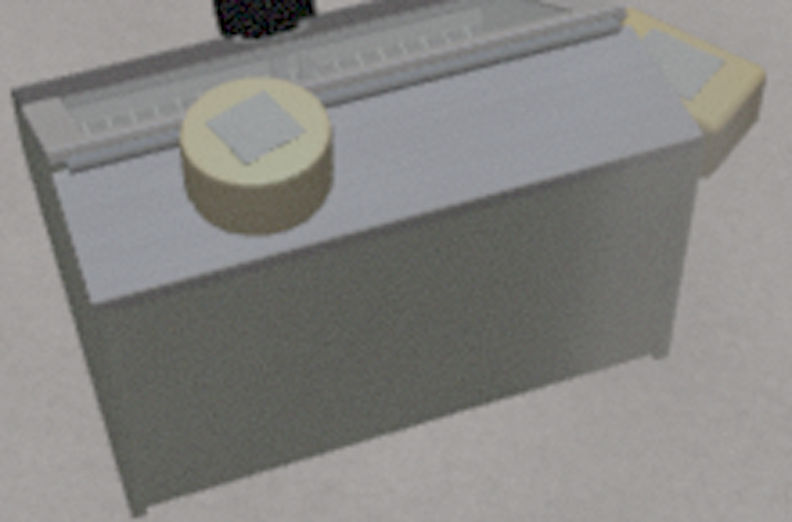

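```bash
python3 - <<'E'
s=open('fit.py').read()
a=s.index("(top,'d'"); b=s.index("(top,'k'")
s=s[:a]+s[b:]
s=s.replace("(378,230)","(374.4,228.9)").replace("(203,268))]","(205,274.2)),(sc,'c',[.165,-.18,0],(218,333)),(sc,'c',[.165,.18,0],(364,289))]")
s+='''
for p in ([-.26,.18,.012],[-.26,-.18,.012]):
    h,R=door_T(*r.x[:3],r.x[4]); print('door corner',proj(top,h+R.apply(p)),proj(sc,h+R.apply(p)))
print('front',proj(top,case_pt([-.165,.18,.06],*r.x[:3])),proj(top,case_pt([-.165,-.18,.06],*r.x[:3])))
# knob only triangulation, free x y z
cx=r.x
def f2(v):
    R=Ro.from_euler('z',v[3])*Ro.from_euler('y',-S)
    return np.concatenate([proj(o[0],v[:3]+R.apply(o[2]))-o[3] for o in obs if o[1]=='k'])
q=least_squares(f2,[*g,.2]); print('free',q.x,np.round(q.fun.reshape(-1,2),1))
'''
open('fit.py','w').write(s)
E
python3 fit.py
```

```text
[ 0.61680626  0.01223676  0.23075489  0.02114055 -0.00334597] [[ 0.5  0.1]
 [-0.6  0.6]
 [-0.9  1.4]
 [ 0.9  1.1]
 [-1.5 -1.4]
 [-0.4 -1. ]
 [-1.5 -0. ]
 [-0.6 -0.4]
 [ 0.9 -0.9]
 [-0.3  0.3]
 [-1.9  1.1]
 [ 0.8  0.3]]
grip [ 0.48916937 -0.01775023  0.12060737]
door corner [244.86280637 309.90651145] [315.36754142 182.3563048 ]
door corner [393.75486317 276.98111879] [182.77408504 214.50832031]
front [245.97347924 314.0659624 ] [394.13197309 281.27067776]
free [ 0.48932613 -0.01786526  0.11965265  0.24003266] [[-0.9  1.2]
 [ 0.9  1.2]
 [-1.5 -1.6]
 [-0.3 -0.9]
 [-1.5  0.3]
 [-0.6 -0.1]]
```

>>> play_rows:
  series:
    - {"dx": 0.05,"dy": -0.05,"dz": 0,"turn": 5}
    - {"dx": 0.1,"dy": -0.1,"dz": 0,"turn": 10}
    - {"dx": 0.14,"dy": -0.15,"dz": 0,"turn": 15}
    - {"dx": 0.17,"dy": -0.2,"dz": 0,"turn": 20}
    - {"dx": 0.2,"dy": -0.25,"dz": 0,"turn": 25}
    - {"dx": 0.22,"dy": -0.3,"dz": 0,"turn": 30}
    - {"dx": 0.24,"dy": -0.36,"dz": 0,"turn": 33.2}
    - {"dx": 0.26,"dy": -0.42,"dz": 0,"turn": 33.2}
  fingers: 1

```text
time: 1.3
eef_pos: [0.431, 0.0496, 0.4048]
ee_rot: [0.0, -0.115, 0.993, 0.0]
force: [1.5, 0.5, -0.2]
opening: 0.0002
```

>>> play_rows:
  series:
    - {"dx": 0.01,"dy": -0.04,"dz": 0,"turn": 0}
    - {"dx": 0.02,"dy": -0.08,"dz": 0,"turn": 0}
    - {"dx": 0.028,"dy": -0.115,"dz": -0.01,"turn": 0}
    - {"dx": 0.028,"dy": -0.115,"dz": -0.05,"turn": 0}
    - {"dx": 0.028,"dy": -0.115,"dz": -0.09,"turn": 0}
    - {"dx": 0.028,"dy": -0.115,"dz": -0.13,"turn": 0}
    - {"dx": 0.028,"dy": -0.115,"dz": -0.13,"turn": 0}
    - {"dx": 0.028,"dy": -0.115,"dz": -0.13,"turn": 0}

```text
time: 2.3
eef_pos: [0.4592, -0.0634, 0.2761]
ee_rot: [0.001, -0.115, 0.993, -0.0]
force: [0.5, -0.0, 0.2]
opening: 0.0003
```

```bash
cat > look.py <<'E'
import sys; from rig import env; import cv2,numpy as np
n=sys.argv[1]
for c,(x,y,w,h) in (("top",(220,200,200,130)),("scene",(170,100,200,130))):
    i=env.read_camera(c)["img"][y:y+h,x:x+w,::-1]
    i=cv2.resize(i,None,fx=4,fy=4,interpolation=cv2.INTER_CUBIC)
    i=(255*(i/255.)**.55).astype('uint8')
    for a in range(0,w,20): cv2.putText(i,str(a+x),(a*4,10),0,.35,(0,0,255))
    for a in range(0,h,20): cv2.putText(i,str(a+y),(0,a*4+4),0,.35,(0,0,255))
    cv2.imwrite(f"pics/{n}_{c}.png",i)
s=env.read_state(); print(s["time"],s["eef_pos"],s["force"],s["torque"],s["qpos"])
E
python3 look.py a1
```

```text
2.4 [ 0.45942641 -0.06342044  0.27641058] [0.21307742 0.4641554  0.44501529] [ 0.01490247 -0.05228747 -0.0286302 ] [-1.37169505e-01  2.03993265e-01 -3.79243803e-01  9.84973300e-01
 -2.02626710e-05 -3.66893334e-01]
```

View pics/a1_top.png

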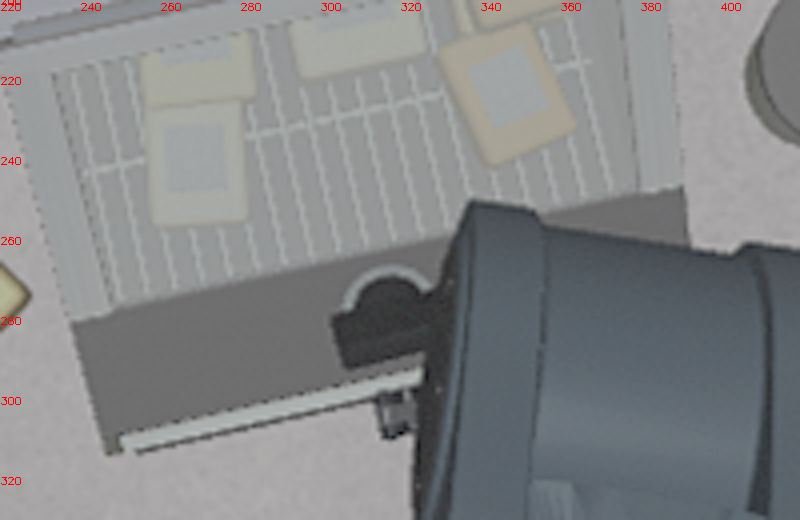

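View pics/a1_scene.png

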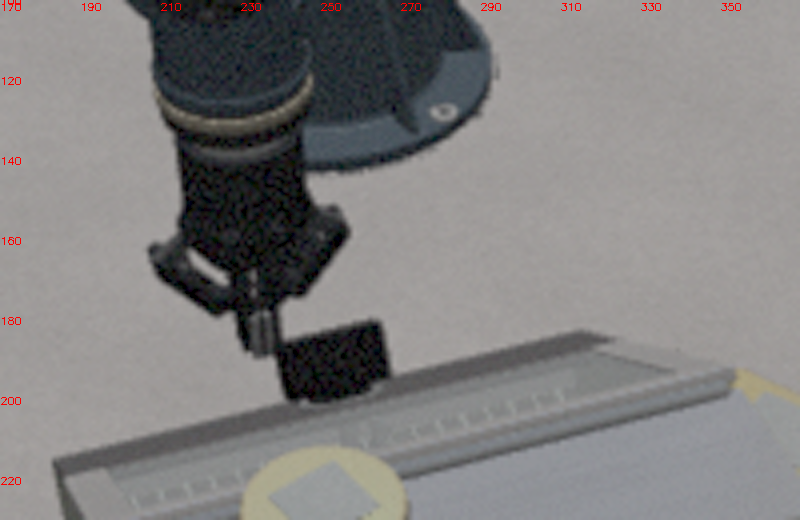

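>>> play_rows:
  series:
    - {"dx": 0.004,"dy": 0.001,"dz": 0.002,"turn": 0}
    - {"dx": 0.008,"dy": 0.002,"dz": 0.003,"turn": 0}
    - {"dx": 0.011,"dy": 0.0025,"dz": 0.003,"turn": 0}
    - {"dx": 0.0135,"dy": 0.003,"dz": 0.003,"turn": 0}
    - {"dx": 0.0155,"dy": 0.0035,"dz": 0.004,"turn": 0}
    - {"dx": 0.0175,"dy": 0.004,"dz": 0.004,"turn": 0}
    - {"dx": 0.019,"dy": 0.0045,"dz": 0.004,"turn": 0}
    - {"dx": 0.0195,"dy": 0.0045,"dz": 0.004,"turn": 0}

```text
time: 3.4
eef_pos: [0.4774, -0.0592, 0.2786]
ee_rot: [-0.001, -0.114, 0.993, -0.001]
force: [-12.0, -6.5, 10.9]
opening: 0.0
```

```bash
python3 look.py a2
```

```text
3.5 [ 0.47738056 -0.05916981  0.27870625] [-11.50605852  -5.29368388  10.12252498] [-0.92923964  1.97142634  0.07858813] [-0.12288066  0.23771753 -0.32943169  1.00561368 -0.00147911 -0.35203963]
```

View pics/a2_scene.png

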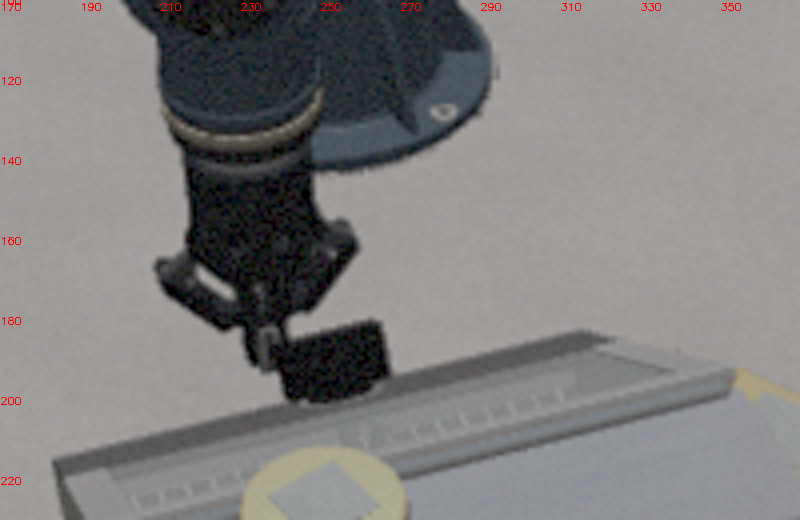

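View pics/a2_top.png

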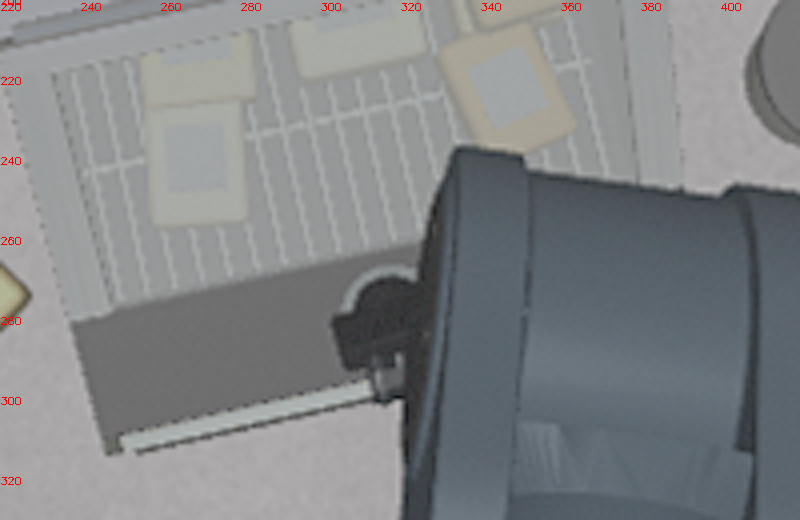

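Run:
```python
from h import *
from rig import env
s=env.read_state(); p=s["eef_pos"]
v=[.6168,.0122,.2308]
u=np.array([.973,.229,0]); w=np.array([-.229,.973,0])
for n in("top","scene"):
    c=env.read_camera(n)
    print(n)
    for a in (-.011,.011):
        for b in (-.0145,.0145):
            print(a,b,proj(c,p+a*u+b*w-[0,0,.1734]).round(1))
    print('tcp',proj(c,p))
    for k in (0.02,.2): print(k,[proj(c,knob_pt([-.009,y,.014],*v,k,-.0033)).round(1) for y in(.035,-.035)],[proj(c,knob_pt([.009,y,.014],*v,k,-.0033)).round(1) for y in(.035,-.035)])
print(env.read_state()["force"])
q=Ro.from_quat(np.roll(s["ee_rot"],-1)); print(q.as_matrix().round(3))
```

```text
top
-0.011 -0.0145 [343.9 292.1]
-0.011 0.0145 [331.5 294.8]
0.011 -0.0145 [341.6 282.6]
0.011 0.0145 [329.3 285.3]
tcp [346.08447627 288.067412  ]
0.02 [array([305.6, 293.4]), array([335.9, 286.1])] [array([304.2, 286.9]), array([334.7, 279.6])]
0.2 [array([307. , 295.3]), array([336. , 283.7])] [array([304.2, 289.3]), array([333.4, 277.6])]
scene
-0.011 -0.0145 [229.7 189.7]
-0.011 0.0145 [240.7 187.1]
0.011 -0.0145 [232.  195.3]
0.011 0.0145 [243.1 192.6]
tcp [230.66029758 135.1504217 ]
0.02 [array([263.9, 179.6]), array([237.3, 185.9])] [array([265.7, 180.1]), array([238.7, 186.5])]
0.2 [array([262.5, 179.6]), array([237.4, 186.2])] [array([265.4, 179.8]), array([240.1, 186.5])]
[-10.83675901  -4.84415177  11.02807548]
[[-0.974 -0.227 -0.002]
 [-0.227  0.974 -0.001]
 [ 0.002 -0.001 -1.   ]]
```

Run:
```python
from rig import env; import cv2,numpy as np
for c,(x,y,w,h) in (("top",(295,265,50,45)),("scene",(220,150,60,55))):
    i=env.read_camera(c)["img"][y:y+h,x:x+w,::-1]
    i=cv2.resize(i,None,fx=10,fy=10,interpolation=cv2.INTER_CUBIC)
    i=(255*np.clip(i/255.,0,1)**.4).astype('uint8')
    for a in range(0,w,10): cv2.putText(i,str(a+x),(a*10,10),0,.35,(0,0,255))
    for a in range(0,h,10): cv2.putText(i,str(a+y),(0,a*10+4),0,.35,(0,0,255))
    cv2.imwrite(f"pics/a3_{c}.png",i)
```

```text
(no output)
```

View pics/a3_top.png

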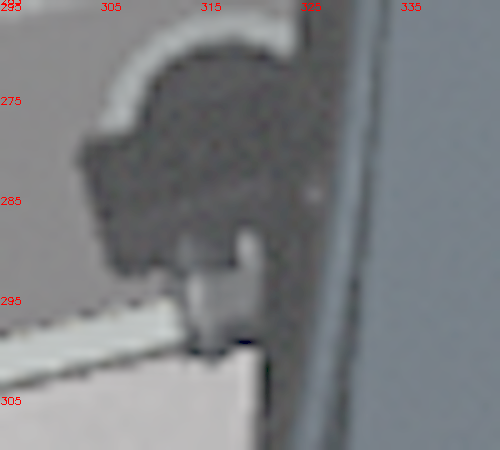

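View pics/a3_scene.png

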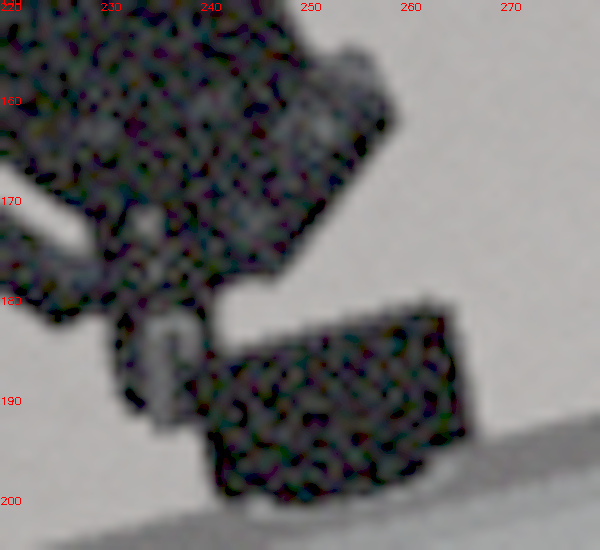

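>>> play_rows:
  series:
    - {"dx": 0,"dy": 0,"dz": 0.002,"turn": 0}
    - {"dx": 0.001,"dy": 0,"dz": 0.003,"turn": 0}
    - {"dx": 0.001,"dy": 0,"dz": 0.004,"turn": 0}
    - {"dx": 0.002,"dy": 0.0005,"dz": 0.005,"turn": 0}
    - {"dx": 0.003,"dy": 0.0005,"dz": 0.006,"turn": 0}
    - {"dx": 0.003,"dy": 0.0005,"dz": 0.006,"turn": 0}
    - {"dx": 0.003,"dy": 0.0005,"dz": 0.006,"turn": 0}
    - {"dx": 0.003,"dy": 0.0005,"dz": 0.006,"turn": 0}

```text
time: 4.7
eef_pos: [0.4812, -0.0583, 0.2847]
ee_rot: [0.0, -0.115, 0.993, 0.0]
force: [-2.1, -1.1, -1.2]
opening: -0.0
```

```bash
python3 look.py a4
```

```text
4.8 [ 0.48124809 -0.05833694  0.28476735] [-2.48243135 -2.03111891 -1.89333139] [-0.37143938  0.42292542 -0.02206889] [-1.20651413e-01  2.38914612e-01 -3.11408798e-01  1.02026177e+00
  6.77745052e-05 -3.50332260e-01]
```

View pics/a4_top.png

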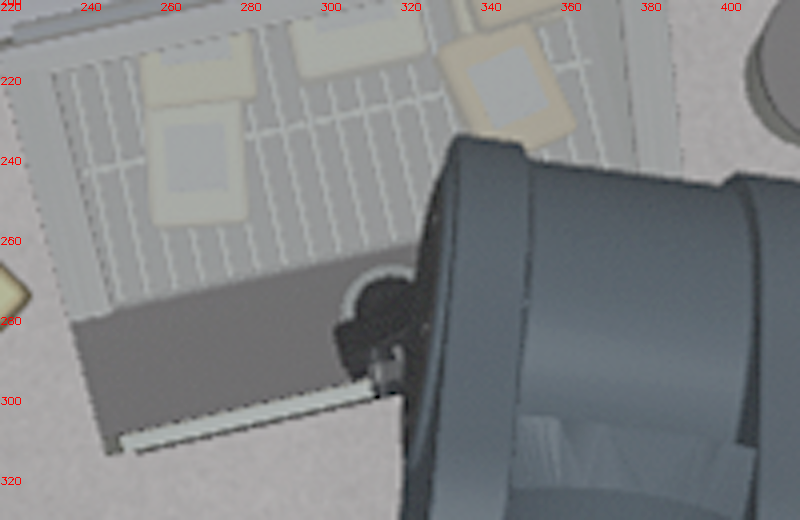

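>>> play_rows:
  series:
    - {"dx": 0.001,"dy": 0,"dz": 0.001,"turn": 0}
    - {"dx": 0.002,"dy": 0.0005,"dz": 0.002,"turn": 0}
    - {"dx": 0.003,"dy": 0.0005,"dz": 0.003,"turn": 0}
    - {"dx": 0.004,"dy": 0.001,"dz": 0.004,"turn": 0}
    - {"dx": 0.005,"dy": 0.001,"dz": 0.005,"turn": 0}
    - {"dx": 0.005,"dy": 0.001,"dz": 0.005,"turn": 0}
    - {"dx": 0.005,"dy": 0.001,"dz": 0.005,"turn": 0}
    - {"dx": 0.005,"dy": 0.001,"dz": 0.005,"turn": 0}

```text
time: 5.8
eef_pos: [0.4862, -0.0574, 0.2898]
ee_rot: [0.0, -0.115, 0.993, -0.0]
force: [-1.7, -0.9, -1.6]
opening: -0.0003
```

```bash
python3 look.py a5
```

```text
5.9 [ 0.48624956 -0.05734707  0.28977588] [-2.77622573 -0.9053434  -0.87201336] [-0.187738    0.46538862  0.0398089 ] [-1.17411617e-01  2.44446762e-01 -2.90634758e-01  1.03546403e+00
  5.64104104e-05 -3.47044579e-01]
```

View pics/a5_top.png

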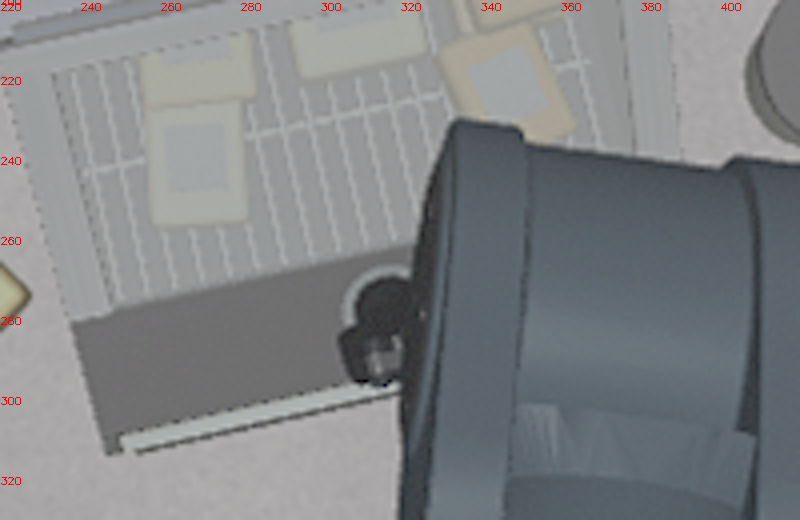

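View pics/a5_scene.png

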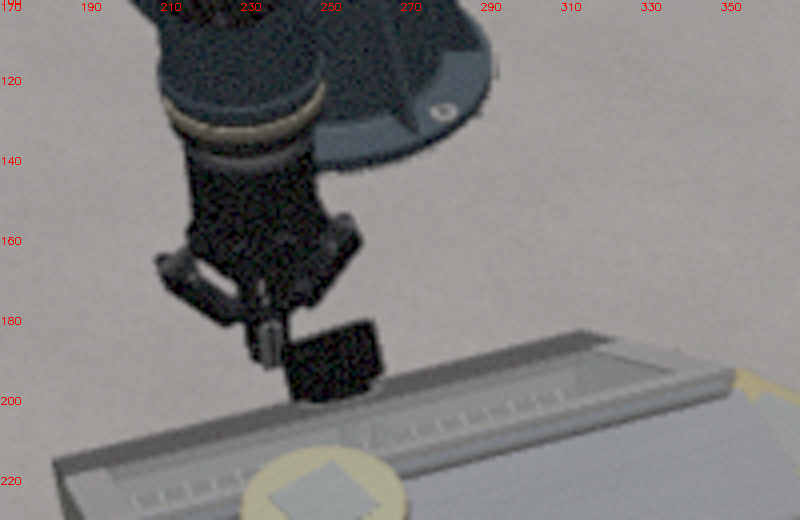

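>>> play_rows:
  series:
    - {"dx": 0.001,"dy": 0,"dz": 0.001,"turn": 0}
    - {"dx": 0.002,"dy": 0.0005,"dz": 0.0015,"turn": 0}
    - {"dx": 0.003,"dy": 0.001,"dz": 0.002,"turn": 0}
    - {"dx": 0.004,"dy": 0.001,"dz": 0.003,"turn": 0}
    - {"dx": 0.005,"dy": 0.001,"dz": 0.0035,"turn": 0}
    - {"dx": 0.006,"dy": 0.002,"dz": 0.004,"turn": 0}
    - {"dx": 0.006,"dy": 0.002,"dz": 0.004,"turn": 0}
    - {"dx": 0.006,"dy": 0.002,"dz": 0.004,"turn": 0}

```text
time: 6.9
eef_pos: [0.4921, -0.0554, 0.2937]
ee_rot: [-0.0, -0.115, 0.993, -0.0]
force: [-5.6, -1.0, 1.1]
opening: -0.0001
```

```bash
python3 look.py a6
```

```text
7.0 [ 0.49211153 -0.05540809  0.29374531] [-5.29426907 -0.98812975  0.24538073] [-0.36462313  1.0466194   0.07158401] [-1.12029577e-01  2.52695758e-01 -2.69094981e-01  1.04930701e+00
 -3.16094864e-04 -3.41653564e-01]
```

View pics/a6_top.png

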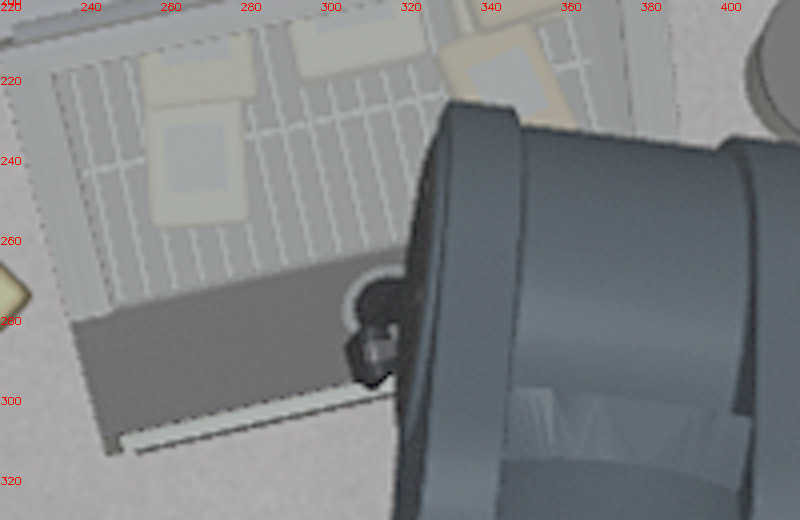

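Run:
```python
from h import *
from rig import env
v=[.6168,.0122,.2308]
c=env.read_camera("top")
for k in np.arange(0,1.6,.1): print(round(k,1),proj(c,knob_pt([.009,.035,-.024],*v,k,-.0033)).round(1),proj(c,knob_pt([.009,.035,.014],*v,k,-.0033)).round(1),proj(c,knob_pt([-.009,.035,.014],*v,k,-.0033)).round(1))
```

```text
0.0 [301.5 277.3] [304.2 286.6] [305.4 293.1]
0.1 [301.5 278.7] [304.1 288. ] [306.1 294.3]
0.2 [301.5 280. ] [304.2 289.3] [307.  295.3]
0.3 [301.8 281.3] [304.5 290.6] [308.  296.3]
0.4 [302.2 282.5] [304.9 291.9] [309.1 297.2]
0.5 [302.7 283.7] [305.4 293.1] [310.3 297.9]
0.6 [303.4 284.9] [306.1 294.2] [311.5 298.6]
0.7 [304.2 285.9] [307.  295.3] [312.9 299.1]
0.8 [305.2 286.9] [307.9 296.3] [314.4 299.5]
0.9 [306.2 287.7] [309.  297.2] [315.9 299.8]
1.0 [307.4 288.5] [310.2 297.9] [317.4 299.9]
1.1 [308.7 289.1] [311.5 298.6] [319.  299.9]
1.2 [310.  289.6] [312.9 299.1] [320.5 299.8]
1.3 [311.4 290. ] [314.3 299.5] [322.1 299.6]
1.4 [312.8 290.3] [315.8 299.8] [323.6 299.2]
1.5 [314.3 290.5] [317.3 299.9] [325.2 298.7]
```

>>> play_rows:
  series:
    - {"dx": 0.001,"dy": 0.001,"dz": 0.001,"turn": 0}
    - {"dx": 0.002,"dy": 0.0015,"dz": 0.0015,"turn": 0}
    - {"dx": 0.003,"dy": 0.0025,"dz": 0.0025,"turn": 0}
    - {"dx": 0.004,"dy": 0.0035,"dz": 0.0035,"turn": 0}
    - {"dx": 0.005,"dy": 0.0045,"dz": 0.004,"turn": 0}
    - {"dx": 0.006,"dy": 0.006,"dz": 0.005,"turn": 0}
    - {"dx": 0.007,"dy": 0.007,"dz": 0.006,"turn": 0}
    - {"dx": 0.007,"dy": 0.007,"dz": 0.006,"turn": 0}

```text
time: 8.05
eef_pos: [0.4993, -0.0484, 0.2997]
ee_rot: [-0.0, -0.115, 0.993, -0.0]
force: [-3.8, -3.2, -1.1]
opening: 0.0
```

>>> play_rows:
  series:
    - {"dx": 0.0005,"dy": 0.001,"dz": 0.0005,"turn": 0}
    - {"dx": 0.001,"dy": 0.002,"dz": 0.001,"turn": 0}
    - {"dx": 0.0015,"dy": 0.003,"dz": 0.0015,"turn": 0}
    - {"dx": 0.002,"dy": 0.004,"dz": 0.002,"turn": 0}
    - {"dx": 0.0025,"dy": 0.005,"dz": 0.0025,"turn": 0}
    - {"dx": 0.003,"dy": 0.006,"dz": 0.003,"turn": 0}
    - {"dx": 0.003,"dy": 0.006,"dz": 0.003,"turn": 0}
    - {"dx": 0.003,"dy": 0.006,"dz": 0.003,"turn": 0}

```text
time: 9.05
eef_pos: [0.5023, -0.0424, 0.3028]
ee_rot: [0.0, -0.115, 0.993, -0.0]
force: [-2.3, -3.3, -1.7]
opening: 0.0003
```

```bash
python3 look.py a7
```

```text
9.15 [ 0.5022664  -0.04235211  0.30278301] [-1.31643446 -3.26508399 -1.37708167] [-0.66969453  0.19006984 -0.00418517] [-8.41409353e-02  2.63321570e-01 -2.30903220e-01  1.07629054e+00
  6.35483035e-05 -3.13797946e-01]
```

View pics/a7_top.png

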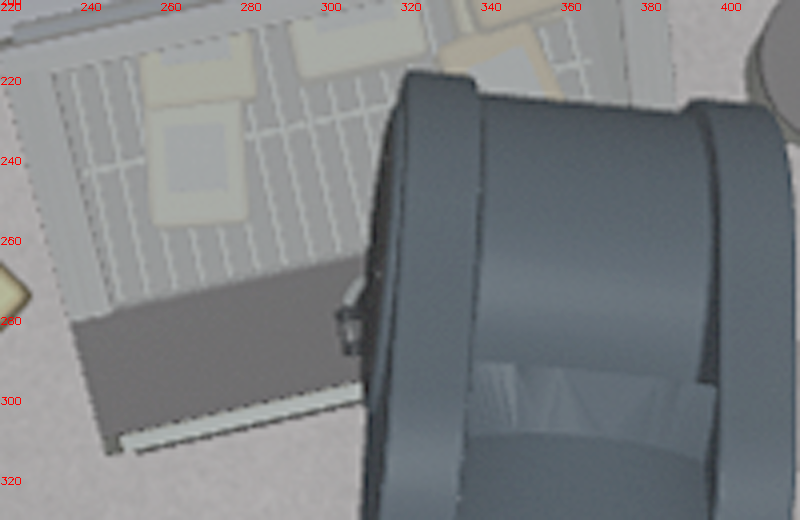

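View pics/a7_scene.png

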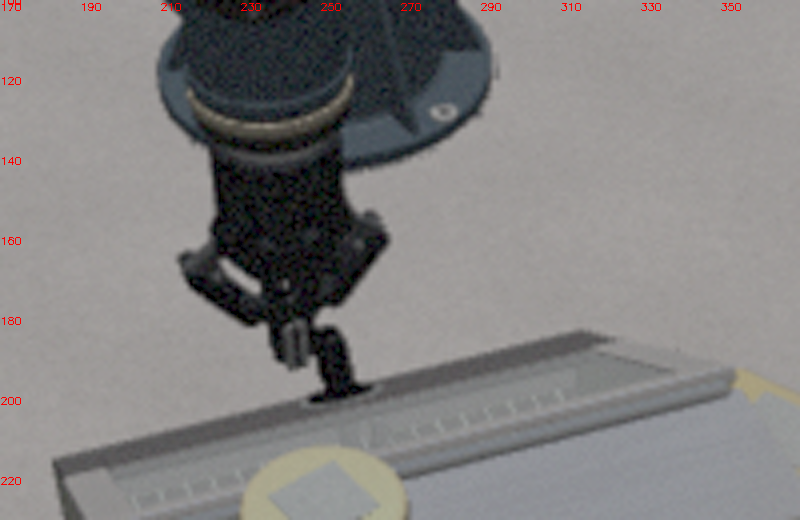

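>>> play_rows:
  series:
    - {"dx": 0,"dy": 0.001,"dz": 0.0005,"turn": 0}
    - {"dx": 0,"dy": 0.002,"dz": 0.001,"turn": 0}
    - {"dx": 0,"dy": 0.003,"dz": 0.001,"turn": 0}
    - {"dx": 0,"dy": 0.004,"dz": 0.001,"turn": 0}
    - {"dx": 0,"dy": 0.005,"dz": 0.001,"turn": 0}
    - {"dx": 0,"dy": 0.005,"dz": 0.001,"turn": 0}
    - {"dx": 0,"dy": 0.005,"dz": 0.001,"turn": 0}
    - {"dx": 0,"dy": 0.005,"dz": 0.001,"turn": 0}

```text
time: 10.15
eef_pos: [0.5024, -0.0383, 0.304]
ee_rot: [0.0, -0.114, 0.993, -0.002]
force: [1.4, -16.0, -1.6]
opening: 0.0002
```

```bash
python3 look.py a8
```

```text
10.25 [ 0.50243616 -0.03825968  0.3039887 ] [  1.22251794 -17.36685027  -1.64537124] [-3.41545238 -0.15267821 -0.02921159] [-0.0751276   0.26181088 -0.22972802  1.07823734 -0.00309732 -0.30381275]
```

View pics/a8_scene.png

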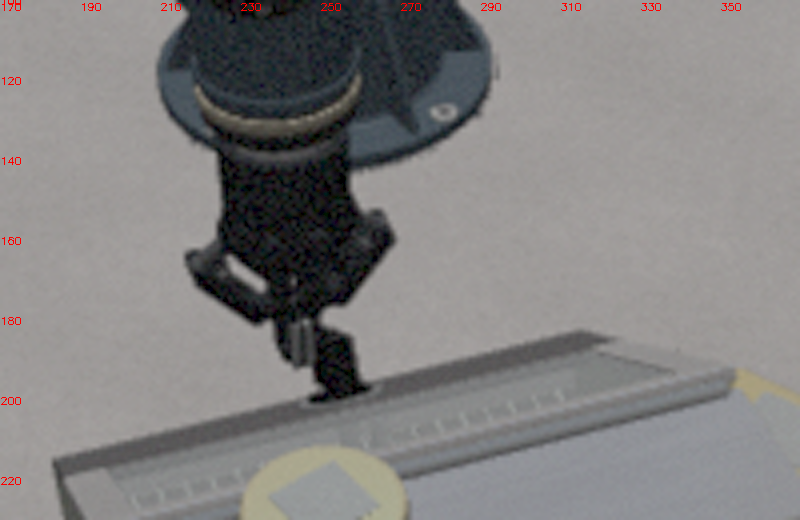

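>>> play_rows:
  series:
    - {"dx": 0.0,"dy": -0.008,"dz": 0,"turn": 0}
    - {"dx": 0.0,"dy": -0.012,"dz": 0.03,"turn": 0}
    - {"dx": 0,"dy": -0.01,"dz": 0.07,"turn": 0}
    - {"dx": -0.005,"dy": 0.0,"dz": 0.07,"turn": 0}
    - {"dx": -0.013,"dy": 0.019,"dz": 0.07,"turn": 0}
    - {"dx": -0.013,"dy": 0.019,"dz": 0.07,"turn": 0}
    - {"dx": -0.013,"dy": 0.019,"dz": 0.07,"turn": 0}
    - {"dx": -0.013,"dy": 0.019,"dz": 0.07,"turn": 0}

```text
time: 11.25
eef_pos: [0.4892, -0.0184, 0.3733]
ee_rot: [-0.0, -0.115, 0.993, 0.0]
force: [0.2, 0.0, -0.1]
opening: -0.0001
```

>>> play_rows:
  series:
    - {"dx": 0,"dy": 0,"dz": 0,"turn": 0}
    - {"dx": 0,"dy": 0,"dz": 0,"turn": 0}
    - {"dx": 0,"dy": 0,"dz": 0,"turn": 0}
    - {"dx": 0,"dy": 0,"dz": 0,"turn": 0}
    - {"dx": 0,"dy": 0,"dz": 0,"turn": 0}
    - {"dx": 0,"dy": 0,"dz": 0,"turn": 0}
    - {"dx": 0,"dy": 0,"dz": 0,"turn": 0}
    - {"dx": 0,"dy": 0,"dz": 0,"turn": 0}
  fingers: 0

```text
time: 12.25
eef_pos: [0.4892, -0.0183, 0.3737]
ee_rot: [-0.0, -0.115, 0.993, -0.0]
force: [-0.3, -0.5, 0.2]
opening: 0.0852
```

```bash
python3 look.py b1
```

```text
12.35 [ 0.48919341 -0.01834665  0.37370677] [-0.71608627  0.11745204 -0.96724216] [ 0.01867137 -0.02335696 -0.05434867] [-3.74974322e-02  1.99196283e-01 -1.29917287e-01  1.24168724e+00
  3.83204260e-05 -2.67144917e-01]
```

View pics/b1_scene.png

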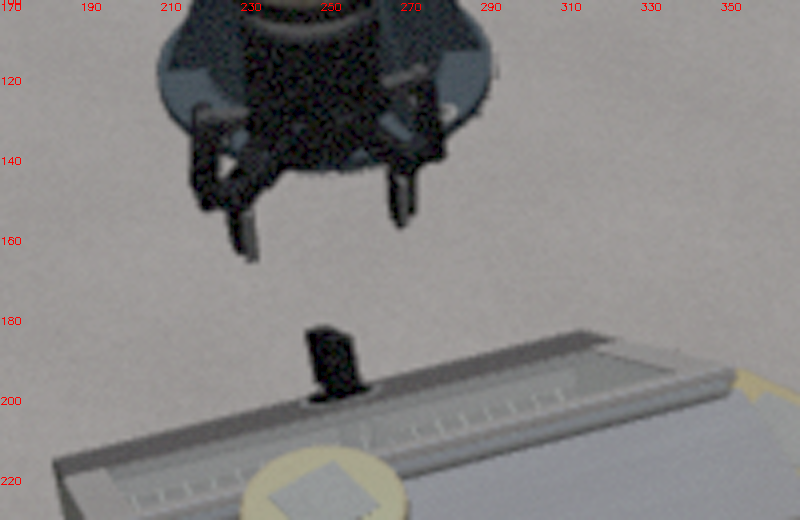

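View pics/b1_top.png

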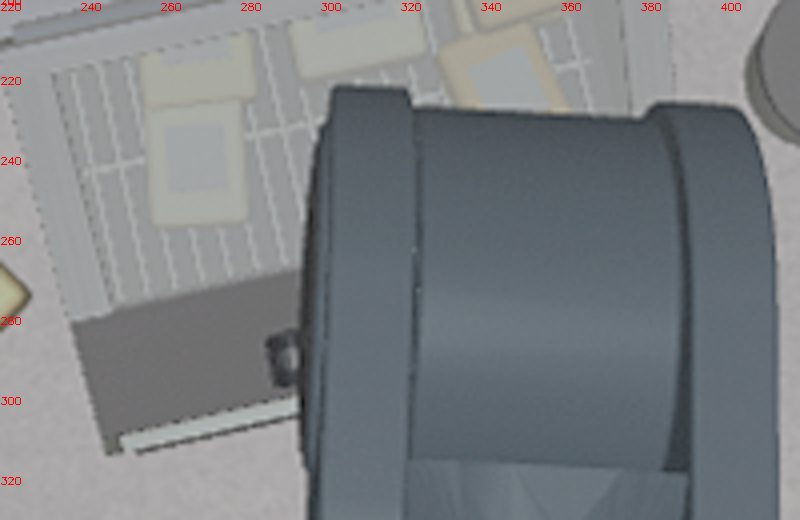

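Run:
```python
from h import *
from rig import env
import cv2
v=[.6168,.0122,.2308]
c=env.read_camera("scene")
for k in (1.45,1.57): print(k,[proj(c,knob_pt([a,y,z],*v,k,-.0033)).round(1) for a,y,z in((.009,-.035,.014),(-.009,-.035,.014),(.009,-.035,-.024),(-.009,-.035,-.024),(.009,.035,.014),(-.009,.035,.014))])
i=c["img"][170:210,230:280,::-1]
i=cv2.resize(i,None,fx=14,fy=14,interpolation=cv2.INTER_CUBIC)
i=(255*np.clip(i/255.,0,1)**.35).astype('uint8')
for a in range(0,50,5): cv2.putText(i,str(a+230),(a*14,10),0,.35,(0,0,255))
for a in range(0,40,5): cv2.putText(i,str(a+170),(0,a*14+4),0,.35,(0,0,255))
cv2.imwrite("pics/b2.png",i)
```

```text
1.45 [array([256.4, 183.8]), array([249.1, 185.4]), array([259.6, 198.9]), array([252.4, 200.5]), array([253.7, 180.8]), array([246.9, 182.3])]
1.57 [array([258. , 183.3]), array([250.9, 185. ]), array([261.2, 198.5]), array([254.1, 200.2]), array([252.1, 181.1]), array([245.3, 182.7])]
```

View pics/b2.png

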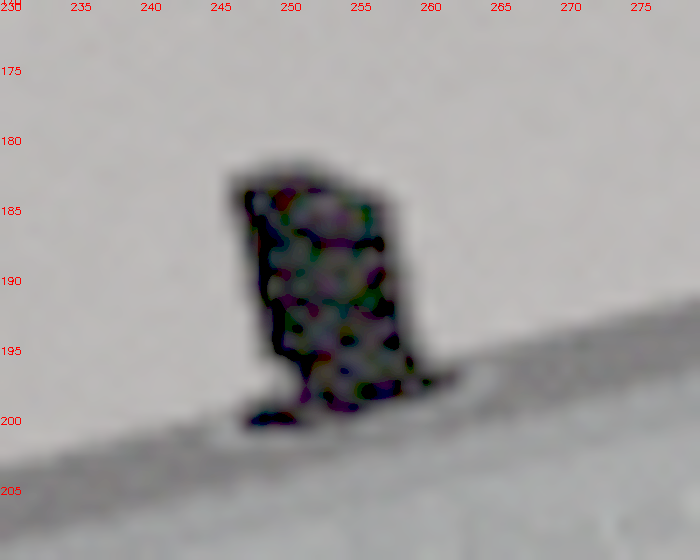

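>>> play_rows:
  series:
    - {"dx": 0,"dy": 0,"dz": -0.03,"turn": 0}
    - {"dx": 0,"dy": 0,"dz": -0.06,"turn": 0}
    - {"dx": 0,"dy": 0,"dz": -0.08,"turn": 0}
    - {"dx": 0,"dy": 0,"dz": -0.09,"turn": 0}
    - {"dx": 0,"dy": 0,"dz": -0.096,"turn": 0}
    - {"dx": 0,"dy": 0,"dz": -0.096,"turn": 0}
    - {"dx": 0,"dy": 0,"dz": -0.096,"turn": 0}
    - {"dx": 0,"dy": 0,"dz": -0.096,"turn": 0}

```text
time: 13.4
eef_pos: [0.4894, -0.0184, 0.2782]
ee_rot: [0.0, -0.115, 0.993, -0.0]
force: [0.1, 0.0, 0.1]
opening: 0.0859
```

>>> play_rows:
  series:
    - {"dx": 0,"dy": 0,"dz": 0,"turn": 0}
    - {"dx": 0,"dy": 0,"dz": 0,"turn": 0}
    - {"dx": 0,"dy": 0,"dz": 0,"turn": 0}
    - {"dx": 0,"dy": 0,"dz": 0,"turn": 0}
    - {"dx": 0,"dy": 0,"dz": 0,"turn": 0}
    - {"dx": 0,"dy": 0,"dz": 0,"turn": 0}
    - {"dx": 0,"dy": 0,"dz": 0,"turn": 0}
    - {"dx": 0,"dy": 0,"dz": 0,"turn": 0}
  fingers: 1

```text
time: 14.4
eef_pos: [0.4893, -0.019, 0.278]
ee_rot: [0.0, -0.114, 0.993, -0.001]
force: [-1.3, -8.7, 4.0]
opening: 0.017
```

```bash
python3 look.py b3
```

```text
14.5 [ 0.48929351 -0.01896268  0.27797039] [ 0.08556469 -8.76159626  3.51168788] [-1.47663933  0.19539892  0.12860493] [-0.03817448  0.25351124 -0.31055972  1.00618779 -0.00193298 -0.26723732]
```

View pics/b3_scene.png

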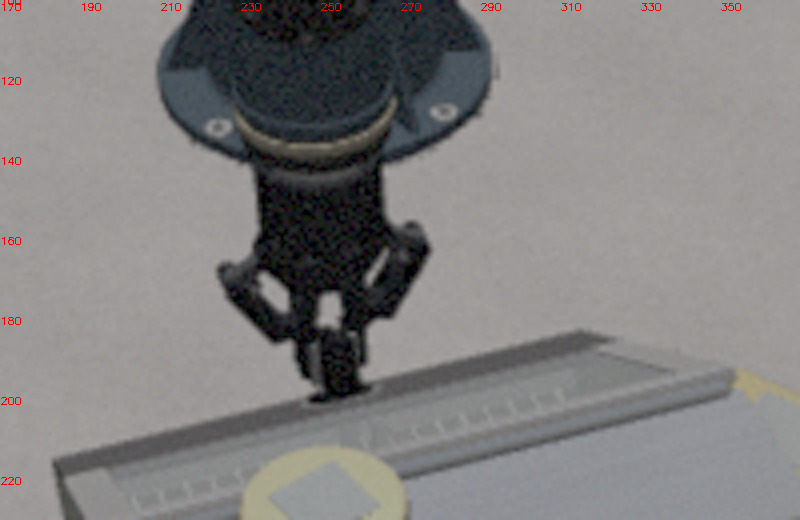

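>>> play_rows:
  series:
    - {"dx": -0.0035,"dy": -0.0018,"dz": 0.0087,"turn": 0}
    - {"dx": -0.0066,"dy": -0.0025,"dz": 0.0175,"turn": 0}
    - {"dx": -0.0093,"dy": -0.0032,"dz": 0.0264,"turn": 0}
    - {"dx": -0.0117,"dy": -0.0037,"dz": 0.0354,"turn": 0}
    - {"dx": -0.0136,"dy": -0.0042,"dz": 0.0445,"turn": 0}
    - {"dx": -0.0152,"dy": -0.0046,"dz": 0.0538,"turn": 0}
    - {"dx": -0.0152,"dy": -0.0046,"dz": 0.0538,"turn": 0}
    - {"dx": -0.0152,"dy": -0.0046,"dz": 0.0538,"turn": 0}

```text
time: 15.5
eef_pos: [0.4741, -0.0231, 0.3314]
ee_rot: [0.0, -0.115, 0.993, -0.0]
force: [3.4, -3.4, -0.2]
opening: 0.0173
```

```bash
python3 look.py b4
```

```text
15.6 [ 0.4741366  -0.02305568  0.33137356] [ 3.3750765  -3.67146972 -0.53486712] [-0.86365186 -0.37054294  0.11429603] [-4.84699757e-02  1.88010644e-01 -2.52623708e-01  1.12988047e+00
 -3.95309549e-04 -2.78065628e-01]
```

View pics/b4_scene.png

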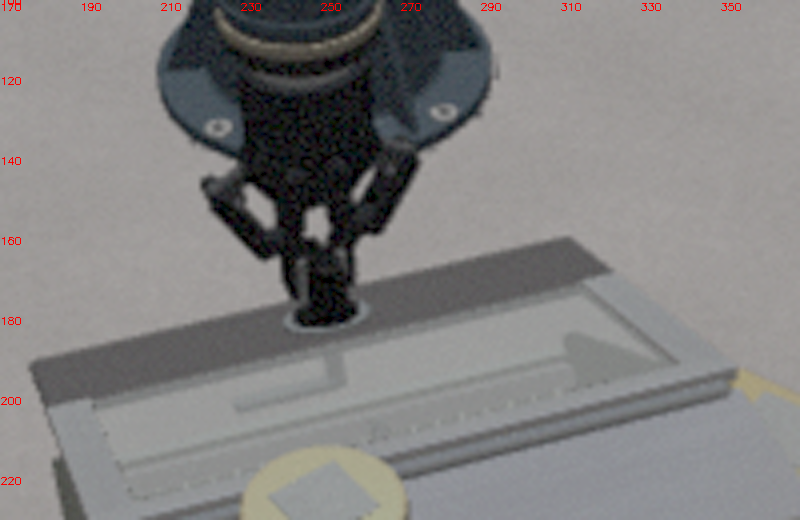

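>>> play_rows:
  series:
    - {"dx": -0.0019,"dy": -0.0008,"dz": 0.0185,"turn": 0}
    - {"dx": -0.0023,"dy": -0.001,"dz": 0.0372,"turn": 0}
    - {"dx": -0.0012,"dy": -0.0007,"dz": 0.0558,"turn": 0}
    - {"dx": 0.0017,"dy": 0.0,"dz": 0.0743,"turn": 0}
    - {"dx": 0.006,"dy": 0.001,"dz": 0.0924,"turn": 0}
    - {"dx": 0.0119,"dy": 0.0024,"dz": 0.1102,"turn": 0}
    - {"dx": 0.0119,"dy": 0.0024,"dz": 0.1102,"turn": 0}
    - {"dx": 0.0119,"dy": 0.0024,"dz": 0.1102,"turn": 0}

```text
time: 16.6
eef_pos: [0.4856, -0.0205, 0.4411]
ee_rot: [-0.0, -0.115, 0.993, 0.0]
force: [-3.4, -1.6, 1.0]
opening: 0.017
```

>>> play_rows:
  series:
    - {"dx": 0.0035,"dy": 0.0008,"dz": 0.0087,"turn": 0}
    - {"dx": 0.0074,"dy": 0.0017,"dz": 0.0171,"turn": 0}
    - {"dx": 0.0108,"dy": 0.0025,"dz": 0.0238,"turn": 0}
    - {"dx": 0.0142,"dy": 0.0033,"dz": 0.0302,"turn": 0}
    - {"dx": 0.0175,"dy": 0.0041,"dz": 0.0357,"turn": 0}
    - {"dx": 0.0205,"dy": 0.0048,"dz": 0.0407,"turn": 0}
    - {"dx": 0.0205,"dy": 0.0048,"dz": 0.0407,"turn": 0}
    - {"dx": 0.0205,"dy": 0.0048,"dz": 0.0407,"turn": 0}

```text
time: 17.6
eef_pos: [0.5065, -0.0156, 0.4828]
ee_rot: [0.0, -0.115, 0.993, 0.0]
force: [-2.9, 1.7, -1.6]
opening: 0.017
```

```bash
python3 look.py b5
python3 - <<'E'
from rig import env; import cv2
cv2.imwrite("pics/b5f.png",env.read_camera("scene")["img"][:,:,::-1])
E
```

```text
17.7 [ 0.50643219 -0.01563004  0.48269167] [-2.18111941  1.82695221 -1.86513147] [0.22984176 1.35335335 0.06922719] [-3.09729908e-02  2.29971300e-01  1.83284813e-01  1.52333258e+00
  4.26660187e-04 -2.60737412e-01]
```

View pics/b5f.png

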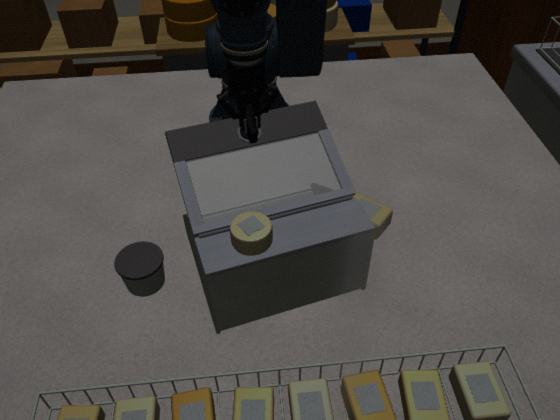

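>>> play_rows:
  series:
    - {"dx": 0.0008,"dy": 0.0002,"dz": 0.0012,"turn": 0}
    - {"dx": 0.0016,"dy": 0.0004,"dz": 0.0024,"turn": 0}
    - {"dx": 0.0024,"dy": 0.0006,"dz": 0.0036,"turn": 0}
    - {"dx": 0.0024,"dy": 0.0006,"dz": 0.0036,"turn": 0}
    - {"dx": 0.0024,"dy": 0.0006,"dz": 0.0036,"turn": 0}
    - {"dx": 0.0024,"dy": 0.0006,"dz": 0.0036,"turn": 0}
    - {"dx": 0.0024,"dy": 0.0006,"dz": 0.0036,"turn": 0}
    - {"dx": 0.0024,"dy": 0.0006,"dz": 0.0036,"turn": 0}

```text
time: 18.75
eef_pos: [0.5087, -0.0151, 0.4858]
ee_rot: [-0.0, -0.115, 0.993, 0.0]
force: [-4.4, 1.3, -7.5]
opening: 0.0174
```

>>> play_rows:
  series:
    - {"dx": 0.0008,"dy": 0.0002,"dz": 0.0012,"turn": 0}
    - {"dx": 0.0016,"dy": 0.0004,"dz": 0.0024,"turn": 0}
    - {"dx": 0.0016,"dy": 0.0004,"dz": 0.0024,"turn": 0}
    - {"dx": 0.0016,"dy": 0.0004,"dz": 0.0024,"turn": 0}
    - {"dx": 0.0016,"dy": 0.0004,"dz": 0.0024,"turn": 0}
    - {"dx": 0.0016,"dy": 0.0004,"dz": 0.0024,"turn": 0}
    - {"dx": 0.0016,"dy": 0.0004,"dz": 0.0024,"turn": 0}
    - {"dx": 0.0016,"dy": 0.0004,"dz": 0.0024,"turn": 0}

```text
time: 19.75
eef_pos: [0.5103, -0.0148, 0.4879]
ee_rot: [-0.001, -0.115, 0.993, 0.0]
force: [-5.7, 1.1, -11.2]
opening: 0.0171
```

```bash
python3 look.py b6
```

```text
19.85 [ 0.51030301 -0.0147443   0.4878912 ] [ -5.28311037   2.52390679 -10.81084325] [0.1028676  1.55764544 0.09306858] [-2.88757485e-02  2.41240611e-01  2.10942795e-01  1.54200269e+00
 -3.39114717e-05 -2.58530046e-01]
```

View pics/b6_scene.png

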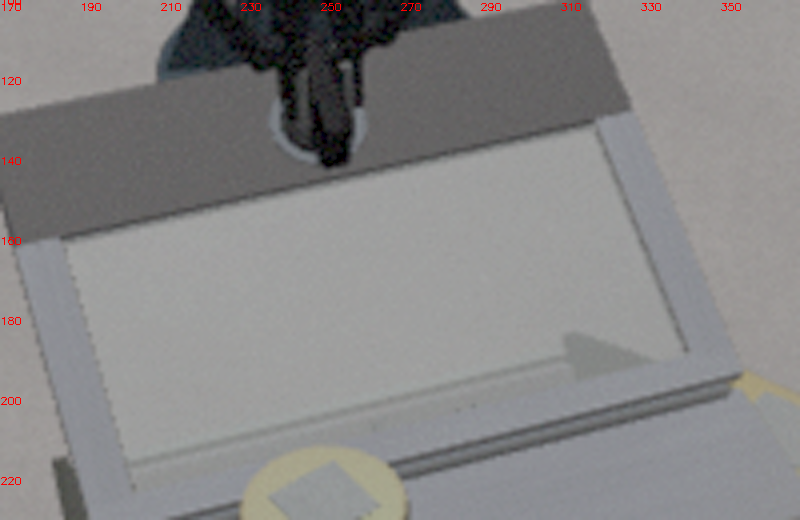

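```bash
cat > ang.py <<'E'
from h import *
from rig import env
import sys
v=[.6168,.0122,.2308]
c=env.read_camera("scene")
i=c["img"][85:175,150:350,::-1]
i=cv2.resize(i,None,fx=4,fy=4,interpolation=cv2.INTER_CUBIC)
i=(255*np.clip(i/255.,0,1)**.5).astype('uint8')
for a in range(0,200,10): cv2.putText(i,str(a+150),(a*4,10),0,.3,(0,0,255))
for a in range(0,90,10): cv2.putText(i,str(a+85),(0,a*4+4),0,.3,(0,0,255))
cv2.imwrite(f"pics/{sys.argv[1]}.png",i)
for a in (.9,.94,.97,1.,1.03):
    h,R=door_T(*v,-.0033,a)
    print(a,[proj(c,h+R.apply([-.26,y,.012])).round(1) for y in(-.18,.18)])
E
python3 ang.py b7
```

```text
0.9 [array([165.4, 136. ]), array([314.6, 105.4])]
0.94 [array([165. , 133.3]), array([315.3, 102.7])]
0.97 [array([164.6, 131.4]), array([315.8, 100.7])]
1.0 [array([164.3, 129.5]), array([316.4,  98.8])]
1.03 [array([164. , 127.7]), array([317.1,  96.9])]
```

View pics/b7.png

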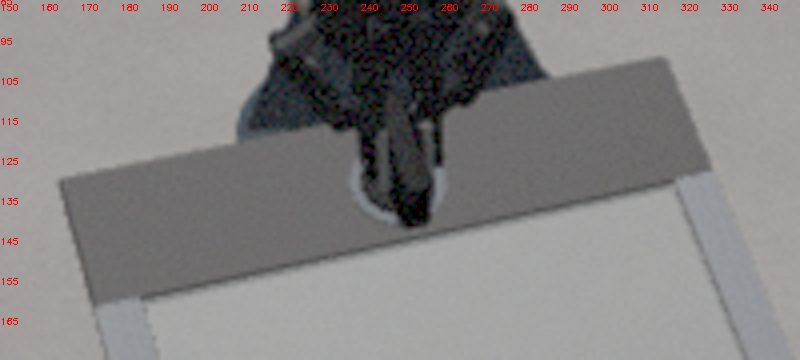

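>>> play_rows:
  series:
    - {"dx": 0.0008,"dy": 0.0002,"dz": 0.0012,"turn": 0}
    - {"dx": 0.0016,"dy": 0.0004,"dz": 0.0024,"turn": 0}
    - {"dx": 0.0024,"dy": 0.0006,"dz": 0.0036,"turn": 0}
    - {"dx": 0.0024,"dy": 0.0006,"dz": 0.0036,"turn": 0}
    - {"dx": 0.0024,"dy": 0.0006,"dz": 0.0036,"turn": 0}
    - {"dx": 0.0024,"dy": 0.0006,"dz": 0.0036,"turn": 0}
    - {"dx": 0.0024,"dy": 0.0006,"dz": 0.0036,"turn": 0}
    - {"dx": 0.0024,"dy": 0.0006,"dz": 0.0036,"turn": 0}

```text
time: 20.9
eef_pos: [0.5119, -0.0145, 0.4882]
ee_rot: [-0.005, -0.114, 0.993, 0.0]
force: [-13.6, -3.4, -46.3]
opening: 0.0169
```

```bash
python3 ang.py b8
```

```text
0.9 [array([165.4, 136. ]), array([314.6, 105.4])]
0.94 [array([165. , 133.3]), array([315.3, 102.7])]
0.97 [array([164.6, 131.4]), array([315.8, 100.7])]
1.0 [array([164.3, 129.5]), array([316.4,  98.8])]
1.03 [array([164. , 127.7]), array([317.1,  96.9])]
```

View pics/b8.png

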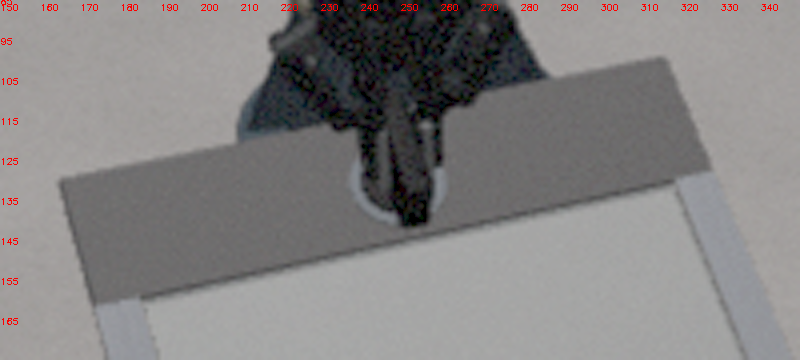

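>>> play_rows:
  series:
    - {"dx": -0.001,"dy": 0,"dz": -0.0015,"turn": 0}
    - {"dx": -0.002,"dy": -0.0005,"dz": -0.003,"turn": 0}
    - {"dx": -0.002,"dy": -0.0005,"dz": -0.003,"turn": 0}
    - {"dx": -0.002,"dy": -0.0005,"dz": -0.003,"turn": 0}
    - {"dx": -0.002,"dy": -0.0005,"dz": -0.003,"turn": 0}
    - {"dx": -0.002,"dy": -0.0005,"dz": -0.003,"turn": 0}
    - {"dx": -0.002,"dy": -0.0005,"dz": -0.003,"turn": 0}
    - {"dx": -0.002,"dy": -0.0005,"dz": -0.003,"turn": 0}

```text
time: 21.95
eef_pos: [0.5106, -0.0147, 0.4879]
ee_rot: [-0.002, -0.115, 0.993, 0.0]
force: [-7.1, -0.2, -17.7]
opening: 0.0166
```

>>> play_rows:
  series:
    - {"dx": -0.0005,"dy": 0,"dz": -0.001,"turn": 0}
    - {"dx": -0.0005,"dy": 0,"dz": -0.001,"turn": 0}
    - {"dx": -0.0005,"dy": 0,"dz": -0.001,"turn": 0}
    - {"dx": -0.0005,"dy": 0,"dz": -0.001,"turn": 0}
    - {"dx": -0.0005,"dy": 0,"dz": -0.001,"turn": 0}
    - {"dx": -0.0005,"dy": 0,"dz": -0.001,"turn": 0}
    - {"dx": -0.0005,"dy": 0,"dz": -0.001,"turn": 0}
    - {"dx": -0.0005,"dy": 0,"dz": -0.001,"turn": 0}

```text
time: 22.95
eef_pos: [0.5102, -0.0147, 0.4878]
ee_rot: [-0.0, -0.115, 0.993, -0.0]
force: [-5.5, 0.8, -8.0]
opening: 0.0169
```

>>> play_rows:
  series:
    - {"dx": 0,"dy": 0,"dz": 0,"turn": 0}
    - {"dx": 0,"dy": 0,"dz": 0,"turn": 0}
    - {"dx": 0,"dy": 0,"dz": 0,"turn": 0}
    - {"dx": 0,"dy": 0,"dz": 0,"turn": 0}
    - {"dx": 0,"dy": 0,"dz": 0,"turn": 0}
    - {"dx": 0,"dy": 0,"dz": 0,"turn": 0}
    - {"dx": 0,"dy": 0,"dz": 0,"turn": 0}
    - {"dx": 0,"dy": 0,"dz": 0,"turn": 0}
  fingers: 0

```text
time: 23.95
eef_pos: [0.5103, -0.0146, 0.488]
ee_rot: [-0.0, -0.115, 0.993, 0.0]
force: [0.2, 0.2, 0.0]
opening: 0.0853
```

>>> play_rows:
  series:
    - {"dx": 0,"dy": 0,"dz": 0.015,"turn": 0}
    - {"dx": 0,"dy": 0,"dz": 0.03,"turn": 0}
    - {"dx": 0,"dy": 0,"dz": 0.045,"turn": 0}
    - {"dx": 0,"dy": 0,"dz": 0.06,"turn": 0}
    - {"dx": 0,"dy": 0,"dz": 0.075,"turn": 0}
    - {"dx": 0,"dy": 0,"dz": 0.085,"turn": 0}
    - {"dx": 0,"dy": 0,"dz": 0.085,"turn": 0}
    - {"dx": 0,"dy": 0,"dz": 0.085,"turn": 0}

```text
time: 24.95
eef_pos: [0.5104, -0.0147, 0.5725]
ee_rot: [-0.0, -0.115, 0.993, 0.0]
force: [-1.1, 0.3, 0.2]
opening: 0.0856
```

```bash
python3 ang.py b9; python3 look.py b9
```

```text
0.9 [array([165.4, 136. ]), array([314.6, 105.4])]
0.94 [array([165. , 133.3]), array([315.3, 102.7])]
0.97 [array([164.6, 131.4]), array([315.8, 100.7])]
1.0 [array([164.3, 129.5]), array([316.4,  98.8])]
1.03 [array([164. , 127.7]), array([317.1,  96.9])]
25.1 [ 0.51026971 -0.01465425  0.57261686] [ 0.09005214 -0.13161562 -0.33139158] [-3.36619588e-02 -7.97292712e-05  1.77178919e-02] [-2.87119926e-02  2.91413851e-01  4.98018888e-01  1.77801083e+00
  4.47542552e-06 -2.58339791e-01]
```

View pics/b9.png

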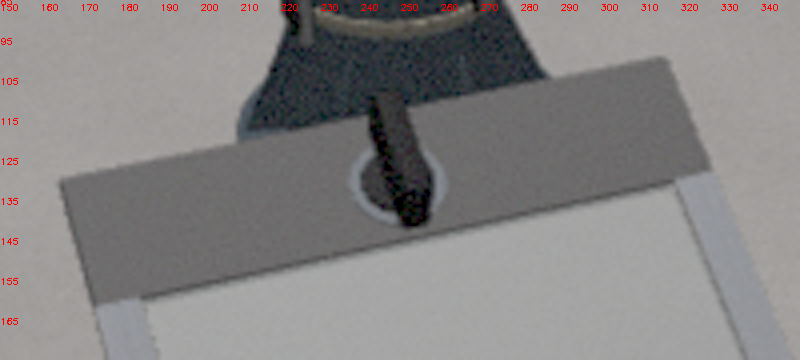

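>>> play_rows:
  series:
    - {"dx": -0.03,"dy": 0,"dz": 0.02,"turn": 0}
    - {"dx": -0.06,"dy": 0,"dz": 0.02,"turn": 0}
    - {"dx": -0.09,"dy": 0.02,"dz": 0.02,"turn": 0}
    - {"dx": -0.11,"dy": 0.05,"dz": 0.02,"turn": 0}
    - {"dx": -0.13,"dy": 0.09,"dz": 0.02,"turn": 0}
    - {"dx": -0.13,"dy": 0.13,"dz": 0.02,"turn": 0}
    - {"dx": -0.13,"dy": 0.16,"dz": 0.02,"turn": 0}
    - {"dx": -0.13,"dy": 0.16,"dz": 0.02,"turn": 0}

```text
time: 26.1
eef_pos: [0.3801, 0.1468, 0.5926]
ee_rot: [-0.0, -0.116, 0.993, 0.0]
force: [-0.3, 0.2, -0.8]
opening: 0.0854
```

```bash
python3 ang.py c1
python3 - <<'E'
from rig import env; import cv2,numpy as np
im=[(255*(env.read_camera(n)["img"][:,:,::-1]/255.)**.6).astype('uint8') for n in("scene","top")]
cv2.imwrite("pics/c1s.png",im[0]);cv2.imwrite("pics/c1t.png",im[1]); print(env.read_state()["eef_pos"],env.read_state()["force"])
E
```

```text
0.9 [array([165.4, 136. ]), array([314.6, 105.4])]
0.94 [array([165. , 133.3]), array([315.3, 102.7])]
0.97 [array([164.6, 131.4]), array([315.8, 100.7])]
1.0 [array([164.3, 129.5]), array([316.4,  98.8])]
1.03 [array([164. , 127.7]), array([317.1,  96.9])]
[0.3802468  0.14494102 0.59295064] [ 0.11870492 -0.70981484  0.48508328]
```

View pics/c1s.png

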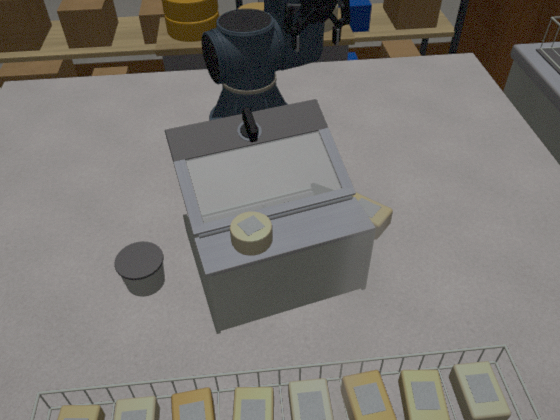

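View pics/c1t.png

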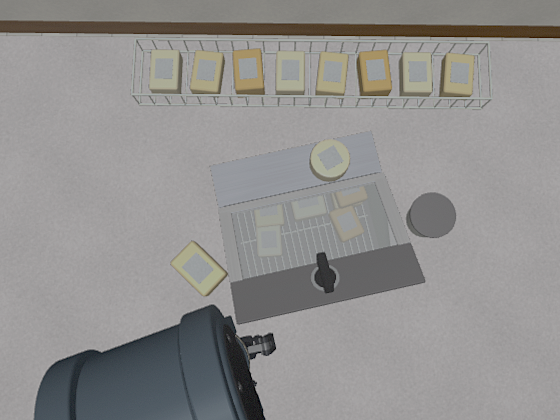

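Run:
```python
from h import *
from rig import env
v=[.6168,.0122,.2308]
c=env.read_camera("top")
for k in (1.4,1.5,1.57): print(k,[proj(c,knob_pt([a,y,.014],*v,k,-.0033,1.0)).round(1) for y in(-.035,.035) for a in(-.009,.009)])
i=c["img"][245:305,290:360,::-1]
i=cv2.resize(i,None,fx=10,fy=10,interpolation=cv2.INTER_CUBIC)
i=(255*np.clip(i/255.,0,1)**.4).astype('uint8')
for a in range(0,70,5): cv2.putText(i,str(a+290),(a*10,10),0,.35,(0,0,255))
for a in range(0,60,5): cv2.putText(i,str(a+245),(0,a*10+4),0,.35,(0,0,255))
cv2.imwrite("pics/c2.png",i)
```

```text
1.4 [array([328., 251.]), array([318.3, 251.6]), array([331., 286.]), array([320.9, 286.6])]
1.5 [array([326.1, 250.8]), array([316.5, 252.3]), array([332.9, 285.4]), array([322.9, 286.9])]
1.57 [array([324.7, 250.8]), array([315.3, 252.8]), array([334.1, 284.8]), array([324.3, 286.9])]
```

View pics/c2.png

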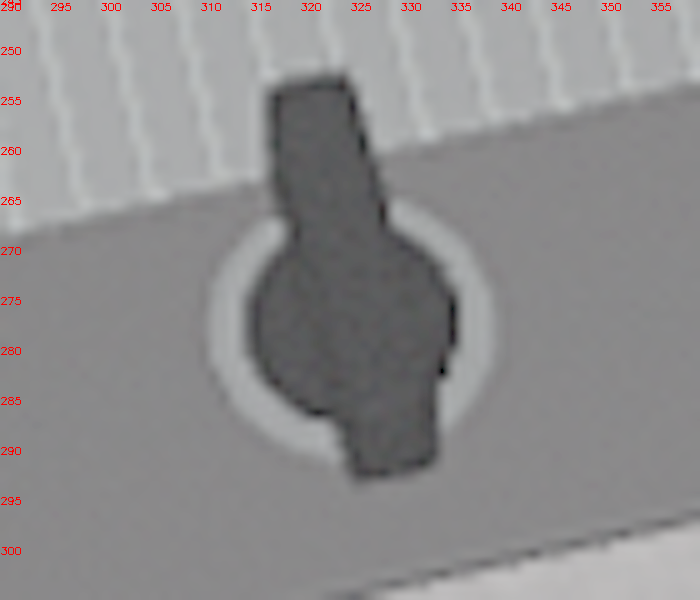

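```bash
python3 -c "
from rig import env
print(env.hand_in())"
```

```text
the job is handed in; nothing more can be done
None
```

The door is open and the knob is turned and released. I handed the job in at about 26 s of the 64 s allowed; the hand-in gives no verdict.

- **Knob:** I pushed the bar's right end up the slope with closed fingers. The first push was too horizontal and stuck, but after I followed the slope it turned easily. It went past 0.35 rad counterclockwise, so that is the free way. I took it to its stop, where the force rose to about 17 N. In the pictures the door was still closed.
- **Door:** I gripped the bar, swung the door up along its arc to the stop, eased off, opened the gripper and moved away. The force at the stop peaked at about 48 N at the wrist. This went through the gripping fingers, so I don't expect it to count against the 40 N limit on the arm and gripper body.

Last checks:
- **Door angle:** the pictures put it at about 1.0 rad, unchanged after release.
- **Knob angle:** the bar lies along the slope, at about 1.54 rad by picture against the nominal 1.57. That difference is within my measuring error.
- **Goods:** the block, round cheese and tub look unmoved in both views.
- **Contact:** the wrist force reads about zero and the arm is clear of the case.

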